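Pack the coffee caddy with the shut bag clips and the funnel

TASK

Pack the coffee caddy: lay each of the three bag clips that are latched shut flat, the same way up as now, in the compartment of its own colour, and stand the steel funnel, mouth down as it is now, in the white compartment, all resting on the compartment floors. The two bag clips whose jaws are open are still in use: leave them where they lie.

Things in the scene. Friction and masses are not known exactly. Their poses are not given: they have to be found in the camera images.
- clip_red_shut: red plastic bag clip, latched shut: its two arms lie side by side 2 mm apart as one straight bar along its own x axis, 96 mm long, 22 mm wide (y), 28 mm high (z), about 35 g. Black hinge barrel (22 mm across) at the -x end, black latch hook across both arms at the +x end. Origin: on the underside, midway along the length; z up. Starts lying on the worktop; grip it across its width, near the middle.
- clip_blue_shut: blue plastic bag clip, latched shut: its two arms lie side by side 2 mm apart as one straight bar along its own x axis, 96 mm long, 22 mm wide (y), 28 mm high (z), about 35 g. Black hinge barrel (22 mm across) at the -x end, black latch hook across both arms at the +x end. Origin: on the underside, midway along the length; z up. Starts lying on the worktop; grip it across its width, near the middle.
- clip_yellow_shut: yellow plastic bag clip, latched shut: its two arms lie side by side 2 mm apart as one straight bar along its own x axis, 96 mm long, 22 mm wide (y), 28 mm high (z), about 35 g. Black hinge barrel (22 mm across) at the -x end, black latch hook across both arms at the +x end. Origin: on the underside, midway along the length; z up. Starts lying on the worktop; grip it across its width, near the middle.
- clip_red_open: red plastic bag clip of the same make but open: its two arms stand apart in a V (0.6 rad) that opens to +x, about 63 mm wide at the mouth, 94 mm long, 28 mm high. Origin: on the underside, on the midline, 37 mm from the hinge barrel's axis towards the mouth. Not to be moved.
- clip_blue_open: blue plastic bag clip of the same make but open: its two arms stand apart in a V (0.6 rad) that opens to +x, about 63 mm wide at the mouth, 94 mm long, 28 mm high. Origin: on the underside, on the midline, 37 mm from the hinge barrel's axis towards the mouth. Not to be moved.
- funnel: small steel funnel standing mouth down: mouth 58 mm across at the bottom, cone narrowing to 16 mm at 30 mm height, then a nearly straight stem 16 to 14 mm across up to the top at 62 mm. About 60 g. Origin: on its axis at the underside; z up along the stem. Grip it by the stem.
- liner_red: red open rectangular compartment, one of four (two by two, edge to edge, in changing order) fixed in a low wooden caddy that is itself fixed to the worktop; outside 120 mm (its x) by 86 mm (its y) by 12 mm high, walls and floor 4 mm thick, so inside 112 by 78 mm and 8 mm deep. Origin: centre of its underside (5 mm above the worktop); its floor is 4 mm above the origin. The caddy's rim (13 mm above the worktop) is lower than the compartments' (17 mm).
- liner_blue: blue open rectangular compartment, one of four (two by two, edge to edge, in changing order) fixed in a low wooden caddy that is itself fixed to the worktop; outside 120 mm (its x) by 86 mm (its y) by 12 mm high, walls and floor 4 mm thick, so inside 112 by 78 mm and 8 mm deep. Origin: centre of its underside (5 mm above the worktop); its floor is 4 mm above the origin. The caddy's rim (13 mm above the worktop) is lower than the compartments' (17 mm).
- liner_yellow: yellow open rectangular compartment, one of four (two by two, edge to edge, in changing order) fixed in a low wooden caddy that is itself fixed to the worktop; outside 120 mm (its x) by 86 mm (its y) by 12 mm high, walls and floor 4 mm thick, so inside 112 by 78 mm and 8 mm deep. Origin: centre of its underside (5 mm above the worktop); its floor is 4 mm above the origin. The caddy's rim (13 mm above the worktop) is lower than the compartments' (17 mm).
- liner_white: white open rectangular compartment, one of four (two by two, edge to edge, in changing order) fixed in a low wooden caddy that is itself fixed to the worktop; outside 120 mm (its x) by 86 mm (its y) by 12 mm high, walls and floor 4 mm thick, so inside 112 by 78 mm and 8 mm deep. Origin: centre of its underside (5 mm above the worktop); its floor is 4 mm above the origin. The caddy's rim (13 mm above the worktop) is lower than the compartments' (17 mm).
Not all that is in view belongs to the job. Of the things that look like the clip_yellow_shut, take the one that is nearest to the robot's base at the start.

How it is judged (in metres and radians):
At the end, for the whole second after the job is handed in: Shut clips lie flat (within 0.12 rad) on the floor of their colour's compartment, the funnel upright on the white one's floor (origin within 40 mm of centre, under 8 mm above its underside), all released and at rest; open clips within 15 mm of their start (horizontal distance between clip_red_shut and liner_red below 0.04 m and z of clip_red_shut in the frame of liner_red between 0 and 0.008 m and angle between each of clip_red_shut, clip_blue_shut, clip_yellow_shut, funnel's own z axis and vertical below 0.12 rad and linear speed of each of clip_red_shut, clip_blue_shut, clip_yellow_shut, funnel, clip_red_open, clip_blue_open below 0.02 m/s and contact force between each of clip_red_shut, clip_blue_shut, clip_yellow_shut, funnel and the fingers below 0.05 N and horizontal distance between clip_blue_shut and liner_blue below 0.04 m and z of clip_blue_shut in the frame of liner_blue between 0 and 0.008 m and horizontal distance between clip_yellow_shut and liner_yellow below 0.04 m and z of clip_yellow_shut in the frame of liner_yellow between 0 and 0.008 m and horizontal distance between funnel and liner_white below 0.04 m and z of funnel in the frame of liner_white between 0 and 0.008 m and distance of each of clip_red_open, clip_blue_open from where it was at the start of the episode below 0.015 m); the robot touches nothing.
It fails at once if the open red clip is shifted more than 15 mm (distance of clip_red_open from where it was at the start of the episode above 0.015 m).
It fails at once if the open blue clip is shifted more than 15 mm (distance of clip_blue_open from where it was at the start of the episode above 0.015 m).
It also fails if it takes over 112 s, if anything falls off the work surface, if the arm or the gripper's body presses on something with over 40 N, if the wrist force passes 120 N, or if a joint passes its speed limit or range.

ROBOT

A 6-joint arm with a two-finger parallel gripper is mounted at the origin on the work surface. World frame = base frame: x ahead of the robot, y to its left, z up, the work surface at z = 0. Lengths are in m, angles in degrees, forces in N, time in s.
With the tool pointing down it reaches from about 0.325 to 0.85 m from the base axis. Payload 15.5 kg.
Tool frame: the origin (TCP) lies at the very end of the fingers, on their centre line; the grasp point (between the pads) lies arm.grip_depth behind it (arm.grip_depth is the distance from the TCP to the grasp point, in m); z points along the fingers, y is the direction in which the jaws open and shut (so a half turn about z gives the same grasp; the last joint's range is limited). The gripper opens to 91 mm and grips with 3 to 60 N. Pads are 32 mm wide; open, the fingers measure 118 mm over their backs; the gripper's body (76 mm by 178 mm) begins 60 mm behind the grasp point.
Start: joints at [64.601, 28.281, 77.091, -0, 74.628, -5.472], TCP at [0.213, 0.588, 0.183] pointing down, gripper open.
Joint ranges: [-166.48, 166.48], [-47.26, 123.95], [12.59, 153.08], [-70.14, 250.14], [6.76, 159.57], [-176.63, 176.63]. Speed limits (degrees/s): [108.29, 108.29, 147.25, 172.46, 172.46, 172.46].

INTERFACE

Orientations are given as a 3x3 rotation matrix whose columns are the frame's x, y, z axes.
In Python, from rig import arm gives the robot as it stands. Calls block until the motion is done:
- arm.move_to(position, orientation): joint-space move of the TCP to a pose.
- arm.move_l(position, orientation=None, feed=0.15): straight line of the TCP; orientation=None keeps the orientation; feed is the mean speed in m/s.
- arm.move_joints(angles): joint-space move.
- arm.grip(opening): finger opening in m; the grip force is fixed at half the most; returns when the fingers have stopped.
- arm.sleep(seconds).
- arm.solve_ik(position, orientation): joint angles nearest the present ones, or None.
- arm.snapshot(name): name is "scene" or "top" or "wrist"; returns the picture (480x640x3 uint8, red, green, blue); there is no depth.
- arm.get_calibration(name): a dict with "intrinsics" (3x3 intrinsics, pixels), "k1" (the pictures are not rectified: a ray, as slopes to the right and down, at radius r is drawn at 1 + k1 r^2 times it, then the intrinsics apply), "cam_to_world" (4x4, takes a point from camera to world coordinates). Camera axes: x right, y down, z forward; pixel columns grow to the right and rows downward; lengths in m; the calibration is good to about 2 mm. A picture is of the moment at which its call begins: read the wrist's pose just before it. get_calibration takes no time and is no camera call; for the wrist camera it gives the pose at the moment of the call.
A pose or a line that the arm cannot do raises arm.Unreachable and nothing moves.
- arm.sign_off(): hands the job in, once; it reports no verdict.
Readings, each from a call of its own:
- arm.current_t(): time.
- arm.current_joint_positions(): joint angles.
- arm.current_dq(): joint speeds.
- arm.current_tau(): joint torques, N m.
- arm.current_ee_pos(): TCP position.
- arm.current_tool_rot(): TCP orientation.
- arm.current_force(): force on the tool from outside, world axes, zero at the start.
- arm.current_torque(): the same for the moment, N m.
- arm.current_width(): finger opening in m.
Only numpy, scipy, OpenCV 4.12 (cv2) and the standard library are available. Lean on these libraries where they do the work, as an engineer would, in place of code of your own. Each camera call takes 0.05 s, during which the arm holds its last target. There are 200 camera calls.

## Working session

There is one attempt and no reset: what is moved stays moved. The work goes in short steps, each a Python script; the robot and the scene stay as the last script left them, time stands still between calls to the robot, and variables do not carry over. Pictures are saved under pics/ and viewed, about 12 in all and at most 16, crops included, and the job is handed in when it is done.

```bash
mkdir -p pics; ls
python3 - <<'E'
from rig import arm
import cv2,numpy as np
for n in("top","scene"):
    im=arm.snapshot(n); cv2.imwrite(f"pics/{n}0.png",im[:,:,::-1])
    c=arm.get_calibration(n); print(n,{k:np.round(v,4).tolist() for k,v in c.items()})
print(arm.grip_depth,arm.current_tool_rot().round(3) if hasattr(arm.current_tool_rot(),'round') else arm.current_tool_rot(),arm.current_t())
E
```

```text
pics
top {'intrinsics': [[514.7325, 0.0, 318.1717], [0.0, 514.7325, 240.2693], [0.0, 0.0, 1.0]], 'k1': -0.0765, 'cam_to_world': [[-0.016, -0.9739, 0.2263, 0.3389], [-0.9999, 0.0164, 0.0001, -0.0479], [-0.0039, -0.2262, -0.9741, 1.1396], [0.0, 0.0, 0.0, 1.0]]}
scene {'intrinsics': [[479.8341, 0.0, 319.3556], [0.0, 479.8341, 233.7934], [0.0, 0.0, 1.0]], 'k1': -0.1132, 'cam_to_world': [[-0.151, 0.5481, -0.8227, 1.3465], [0.9884, 0.0713, -0.1339, 0.0578], [-0.0147, -0.8334, -0.5525, 0.522], [0.0, 0.0, 0.0, 1.0]]}
0.0188 [[-0.94   0.341 -0.   ]
 [ 0.341  0.94  -0.001]
 [ 0.    -0.001 -1.   ]] 0.1
```

View pics/top0.png

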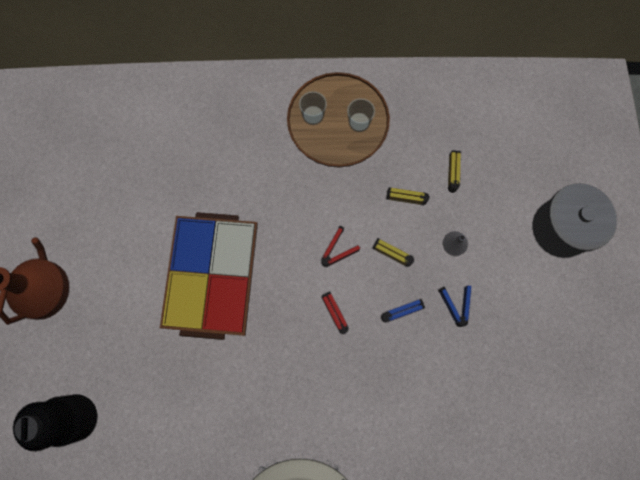

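View pics/scene0.png

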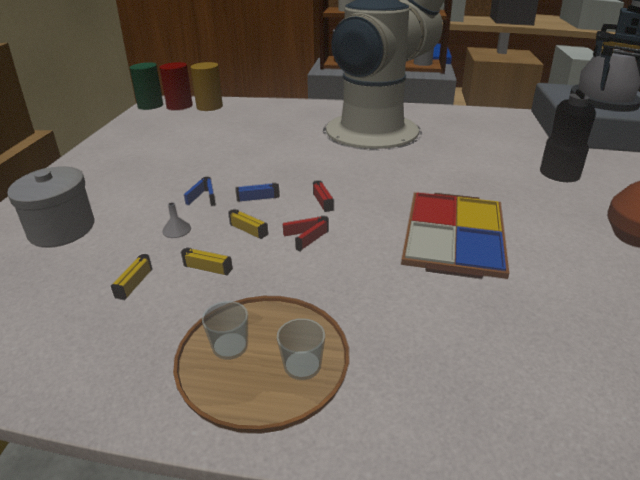

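Top view: caddy at (210,275) with blue and white on top and yellow and red below. Shut clips: red (335,313), blue (403,311), nearest yellow (393,252). Open clips: red (340,248), blue (461,305). Funnel at (455,243). The scene view agrees.

```bash
cat > h.py <<'E'
from rig import arm
import cv2, numpy as np
def cast(px, z, c):
    """pixels (N,2) -> world xy on the plane at height z"""
    K=np.array(c["intrinsics"],float); T=np.array(c["cam_to_world"]); 
    n=cv2.undistortPoints(np.float64(px).reshape(-1,1,2),K,np.array([c["k1"],0,0,0.]))[:,0]
    d=np.c_[n,np.ones(len(n))]@T[:3,:3].T
    return (T[:3,3]+d*((z-T[2,3])/d[:,2])[:,None])[:,:2]
def masks(im):
    h,s,v=cv2.split(cv2.cvtColor(im,cv2.COLOR_RGB2HSV)); sat=(s>140)&(v>60)
    return {"red":sat&((h<6)|(h>174)),"yellow":sat&(h>20)&(h<35),"blue":sat&(h>105)&(h<130),
            "dark":v<45,"white":(s<40)&(v>165)}
def blobs(m,amin=40):
    n,l,st,ce=cv2.connectedComponentsWithStats(m.astype(np.uint8))
    return [np.argwhere(l==i)[:,::-1] for i in range(1,n) if st[i,4]>=amin]
def rect(p):
    (c,(w,h),a)=cv2.minAreaRect(np.float32(p*1000)); 
    if w<h: w,h,a=h,w,a+90
    return np.array(c)/1000,w,h,(a+90)%180-90
E
python3 - <<'E'
from h import *
for name in("top","scene"):
    im=cv2.cvtColor(cv2.imread(f"pics/{name}0.png"),cv2.COLOR_BGR2RGB); c=arm.get_calibration(name); M=masks(im)
    print(name)
    for k in("red","yellow","blue","white"):
        for b in blobs(M[k]):
            if name=="top" or len(b)<20000:
                z=0.017 if len(b)>900 else 0.02
                r=rect(cast(b,z,c)); 
                if len(b)<5000: print(k,len(b),b.mean(0).round(),r[0].round(4),"%.0f x %.0f a=%.1f"%r[1:])
    if name=="top":
      for k in("red","yellow","blue"):
        for b in blobs((M[k]|M["dark"])&(np.hypot(*(np.indices(M[k].shape)-np.array([250,390])[:,None,None]))<125)):
            z=.02; r=rect(cast(b,z,c)); dk=[p for p in b if M["dark"][p[1],p[0]]]
            if len(b)<900: print("+dark",k,len(b),b.mean(0).round(),r[0].round(4),"%.0f x %.0f a=%.1f"%r[1:],len(dk),r[0]-cast(dk,z,c).mean(0) if dk else 0)
s=cv2.imread("pics/top0.png")[170:350,150:490]; cv2.imwrite("pics/crop.png",cv2.resize(s,None,fx=2.35,fy=2.35,interpolation=cv2.INTER_CUBIC))
E
```

```text
top
red 111 [333. 242.] [ 0.5938 -0.0802] 74 x 8 a=-29.9
red 128 [344. 254.] [ 0.5652 -0.1026] 75 x 9 a=-64.1
red 2184 [225. 303.] [0.4629 0.1575] 121 x 88 a=-5.5
red 282 [334. 311.] [ 0.4404 -0.0798] 77 x 19 a=25.3
yellow 262 [455. 167.] [ 0.7684 -0.3673] 75 x 21 a=-4.8
yellow 257 [406. 195.] [ 0.7023 -0.2511] 75 x 21 a=79.9
yellow 273 [391. 251.] [ 0.5716 -0.2097] 70 x 20 a=61.6
yellow 2148 [185. 300.] [0.4714 0.247 ] 121 x 87 a=-5.6
blue 1922 [193. 245.] [0.5939 0.2345] 118 x 85 a=-5.7
blue 127 [467. 302.] [ 0.4532 -0.3703] 75 x 9 a=-10.1
blue 129 [451. 305.] [ 0.4494 -0.335 ] 75 x 8 a=23.4
blue 217 [405. 309.] [ 0.4411 -0.233 ] 73 x 19 a=-71.4
+dark red 70 [453. 187.] [ 0.7207 -0.3599] 25 x 22 a=-71.9 70 [ 0.00070172 -0.00085607]
+dark red 41 [425. 199.] [ 0.6918 -0.2909] 25 x 12 a=-32.8 41 [2.57454723e-05 1.15378168e-03]
+dark red 282 [337. 250.] [ 0.5781 -0.0852] 85 x 64 a=-51.8 43 [ 0.02555966 -0.02242322]
+dark red 47 [409. 260.] [ 0.5493 -0.2476] 22 x 14 a=-11.0 47 [-0.00085508  0.00019578]
+dark red 140 [456. 310.] [ 0.4461 -0.3389] 81 x 58 a=-1.3 140 [0.00794564 0.00667702
[... 1573 characters left out ...]
22. 191.] [ 0.4298 -0.0837] 74 x 20 a=26.4
red 1127 [435. 209.] [0.465  0.1574] 120 x 85 a=-4.8
red 80 [300. 221.] [ 0.5597 -0.1079] 70 x 9 a=-64.5
red 106 [312. 229.] [ 0.5825 -0.0811] 75 x 11 a=-30.4
yellow 134 [203.  66.] [-0.6168 -0.7577] 130 x 112 a=-24.1
yellow 1259 [478. 213.] [0.4737 0.247 ] 121 x 87 a=-5.0
yellow 424 [246. 222.] [ 0.5771 -0.2137] 99 x 43 a=60.3
yellow 629 [205. 260.] [ 0.7088 -0.2515] 90 x 46 a=80.0
yellow 312 [130. 272.] [ 0.7559 -0.372 ] 78 x 22 a=-6.6
blue 87 [436.  51.] [-0.9994  0.2438] 307 x 28 a=-5.2
blue 47 [448.  56.] [-0.9054  0.2903] 279 x 18 a=-4.7
blue 96 [253. 187.] [ 0.4318 -0.2379] 67 x 18 a=-67.4
blue 1463 [479. 249.] [0.5983 0.2341] 117 x 84 a=-6.2
```

View pics/crop.png

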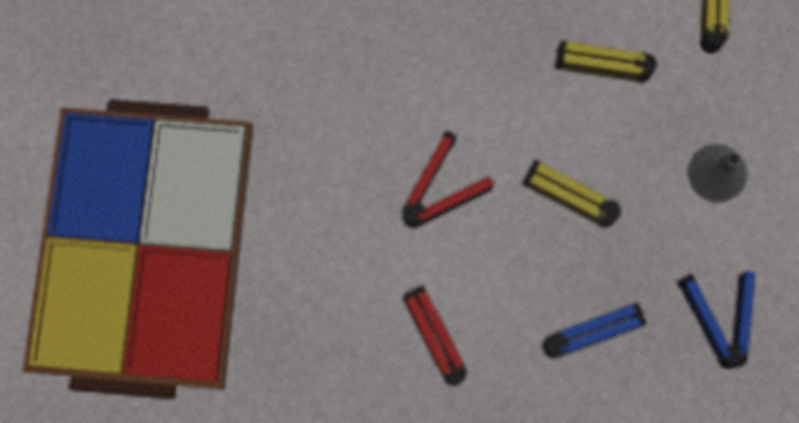

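Three yellow lookalikes; the nearest to the base (0.61 m) is the one at (391,251). The sizes fit: liners about 120x87, clips about 92 long with their dark ends. Hinges are at the lower (red), left (blue) and right (yellow) ends. Next: locate the funnel, then pick the red clip.

```bash
cat >> h.py <<'E'
AX=-5.7
LIN=dict(red=(.464,.1575),yellow=(.4724,.247),blue=(.595,.2345),white=(.5864,.145))
CLIP=dict(red=(.4362,-.0818,25.3),yellow=(.568,-.2146,61.6),blue=(.4392,-.227,-71.4))
def R(a):
    a=np.radians(a); return np.array([[np.cos(a),np.sin(a),0],[np.sin(a),-np.cos(a),0],[0,0,-1]])
def best(p,angs):
    """of the candidate angles, the one whose last joint is nearest mid-range"""
    s=[(abs(q[5]),a) for a in angs if (q:=arm.solve_ik(p,R(a))) is not None]; return min(s)[1]
def carry(xy,a,dst,zp,dz,wopen,wrel,hi=.16,chk=(.015,.03)):
    p=lambda q,z:np.array([q[0],q[1],z])
    a=best(p(xy,hi),(a,a+180)); b=min((AX,AX+180,AX-180,AX+360),key=lambda t:abs(t-a))
    if arm.solve_ik(p(dst,hi),R(b)) is None: raise SystemExit("ik")
    arm.move_to(p(xy,hi),R(a)); arm.grip(wopen); arm.move_l(p(xy,zp)); arm.grip(0); 
    arm.move_l(p(xy,hi)); w=arm.current_width(); print("held width",w,"t",arm.current_t())
    if not chk[0]<w<chk[1]: raise SystemExit("bad grasp")
    arm.move_to(p(dst,hi),R(b)); arm.move_l(p(dst,zp+dz+.02)); arm.move_l(p(dst,zp+dz),feed=.05)
    print("force",np.round(arm.current_force(),1)); arm.grip(wrel); arm.move_l(p(dst,hi)); print("t",arm.current_t())
E
python3 - <<'E'
from h import *
c=arm.get_calibration("top"); im=cv2.imread("pics/top0.png")
g=cv2.cvtColor(im,cv2.COLOR_BGR2GRAY); roi=np.zeros_like(g); roi[222:264,434:478]=1
b=max(blobs((g<95)&(roi>0)),key=len); r=rect(cast(b,0.003,c)); print("funnel base",r,len(b), cast([[461.5,237.2]],.062,c))
carry(CLIP["red"][:2],CLIP["red"][2],LIN["red"],.004,.0095,.05,.034)
cv2.imwrite("pics/t1.png",arm.snapshot("top")[170:350,150:490,::-1].repeat(2,0).repeat(2,1))
E
```

```text
funnel base (array([ 0.59143567, -0.3576973 ]), 55.65348815917969, 55.616031646728516, -47.994571685791016) 484 [[ 0.59079274 -0.35781043]]
held width 0.0005944983804026733 t 6.6083bad grasp
```

Run:
```python
from h import *
print(arm.current_ee_pos(),np.round(arm.current_tool_rot(),3).tolist(),arm.current_force(),arm.current_joint_positions())
c=arm.get_calibration("wrist"); print({k:np.round(v,4).tolist() for k,v in c.items()})
cv2.imwrite("pics/w1.png",arm.snapshot("wrist")[:,:,::-1])
cv2.imwrite("pics/s1.png",arm.snapshot("scene")[:,:,::-1])
```

```text
[ 0.43572423 -0.08163912  0.15935251] [[0.904, 0.427, -0.001], [0.427, -0.904, 0.0], [-0.001, -0.001, -1.0]] [-0.1529832  -0.06642698  0.30844623] [-1.83386951e+01  1.55050338e+01  1.03267093e+02  9.28572009e-05
  6.12951163e+01  4.63628880e+01]
{'intrinsics': [[407.2248, 0.0, 319.0533], [0.0, 407.2248, 238.0437], [0.0, 0.0, 1.0]], 'k1': -0.039, 'cam_to_world': [[0.4272, -0.8746, -0.2292, 0.5009], [-0.9042, -0.4137, -0.1065, -0.0511], [-0.0016, 0.2527, -0.9675, 0.3599], [0.0, 0.0, 0.0, 1.0]]}
```

View pics/w1.png

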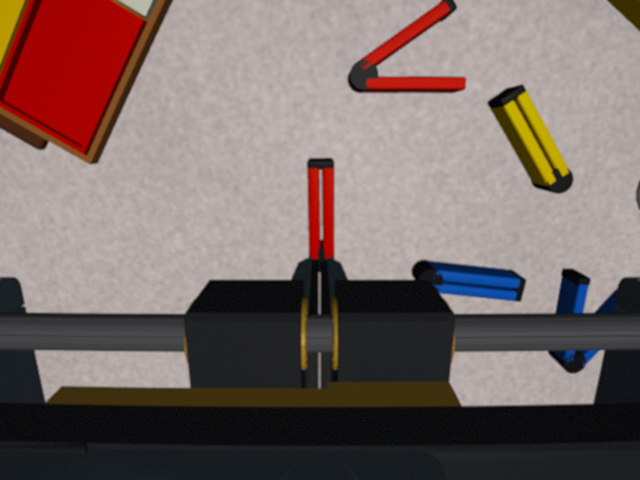

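View pics/s1.png

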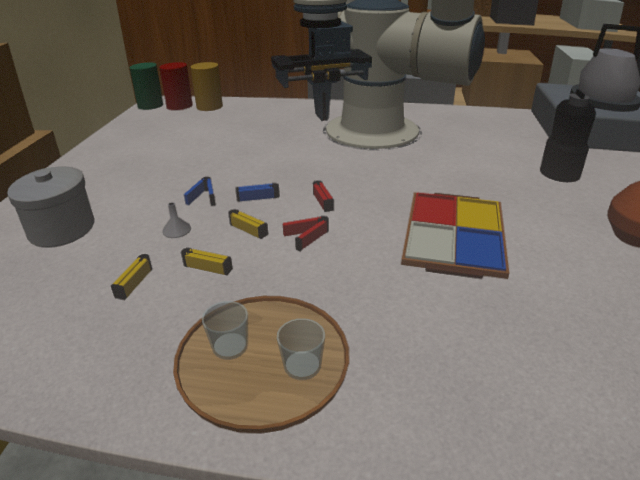

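The wrist view shows the red clip (320,210) still lying in line with the closed fingers, about where it was. I'll retry with readings at each stage.

Run:
```python
from h import *
c=arm.get_calibration("top"); 
arm.grip(.05); print("open",arm.current_width())
p=arm.current_ee_pos(); arm.move_l([p[0],p[1],.004]); print(arm.current_ee_pos(),arm.current_force(),arm.current_t())
cv2.imwrite("pics/w2.png",arm.snapshot("wrist")[:,:,::-1])
arm.grip(0); print(arm.current_width(),arm.current_t()); arm.sleep(.3); print(arm.current_width(),arm.current_ee_pos())
```

```text
open 0.049845366378899844
[ 0.43659003 -0.08190677  0.00453019] [0.02927825 0.59982495 0.13369823] 8.775
-2.3360982337774106e-05 9.675
0.00025002039936564146 [ 0.43619147 -0.08180236  0.00400674]
```

View pics/w2.png

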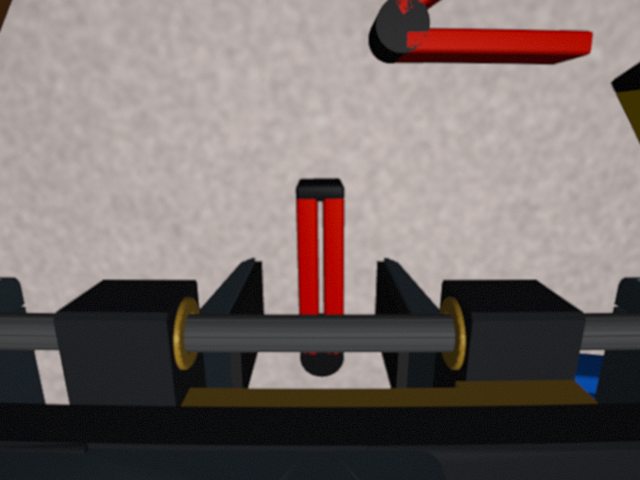

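Run:
```python
from h import *
print(arm.current_width(),arm.current_force())
a=arm.snapshot("wrist")[120:400,160:480,::-1]; b=arm.snapshot("scene")[90:300,230:480,::-1]
cv2.imwrite("pics/w3.png",np.hstack([cv2.resize(a,(400,350)),cv2.resize(b,(400,350))]))
```

```text
0.00025002039936564146 [ 0.10208375 -0.47013209  0.7473918 ]
```

View pics/w3.png

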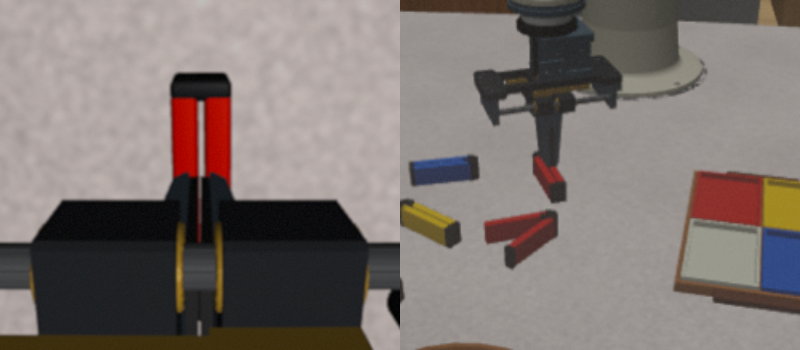

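The fingers look closed above the clip. Triangulate the fingertip from the wrist and scene views to check its true height.

Run:
```python
from h import *
def proj(P,c):
    T=np.linalg.inv(np.array(c["cam_to_world"])); K=np.array(c["intrinsics"],float)
    return cv2.projectPoints(np.float64(P),cv2.Rodrigues(T[:3,:3])[0],T[:3,3],K,np.array([c["k1"],0,0,0.]))[0][:,0].round(0).tolist()
t=np.array(arm.current_ee_pos()); Rt=np.array(arm.current_tool_rot())
for n in("wrist","scene"):
    c=arm.get_calibration(n)
    for up in(0,.02,.035): print(n,up,"axis, front edge:",proj([t+[0,0,up],t+[0,0,up]+.016*Rt[:,0]],c))
arm.move_l([t[0],t[1],.12]); arm.grip(.05)
a=arm.snapshot("scene")[90:230,230:410,::-1]; c=arm.get_calibration("scene"); t=np.array(arm.current_ee_pos())
print("scene at .12",[(up,proj([t+[0,0,up]],c)) for up in(0,.035)], t)
cv2.imwrite("pics/s4.png",cv2.resize(a,None,fx=4,fy=4,interpolation=cv2.INTER_CUBIC))
```

```text
wrist 0 axis, front edge: [[319.0, 274.0], [319.0, 245.0]]
wrist 0.02 axis, front edge: [[319.0, 289.0], [319.0, 256.0]]
wrist 0.035 axis, front edge: [[319.0, 301.0], [319.0, 267.0]]
scene 0 axis, front edge: [[323.0, 199.0], [325.0, 202.0]]
scene 0.02 axis, front edge: [[322.0, 191.0], [325.0, 194.0]]
scene 0.035 axis, front edge: [[322.0, 185.0], [325.0, 188.0]]
scene at .12 [(0, [[322.0, 150.0]]), (0.035, [[322.0, 134.0]])] [ 0.43620061 -0.08178409  0.12001987]
```

View pics/s4.png

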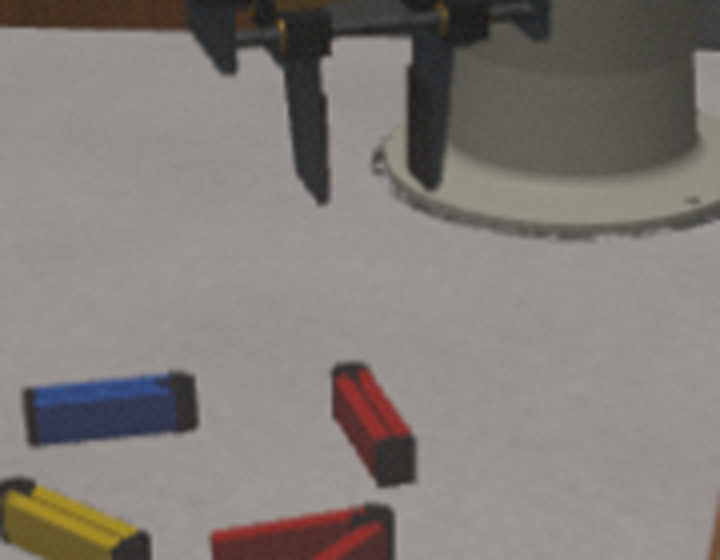

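The tips project about 28 mm above the reported TCP: scene row ~139 where 150 was predicted, and wrist row 262 against 245. So the real fingertips end short of the stated TCP. I'll measure it by a guarded touch on the worktop, straddling the clip.

Run:
```python
from h import *
t=arm.current_ee_pos(); x,y=CLIP["red"][:2]
arm.move_l([x,y,-.010])
f0=np.array(arm.current_force()); print(f0.round(2),arm.current_ee_pos()[2])
for z in np.arange(-.012,-.042,-.002):
    arm.move_l([x,y,z],feed=.03); f=np.array(arm.current_force()); print(round(z,4),round(arm.current_ee_pos()[2],4),f.round(2))
    if abs(f[2]-f0[2])>4: break
arm.move_l([x,y,z+.004],feed=.05); print(arm.current_t())
```

```text
[-0.26  0.18  0.18] -0.009497988065380839
-0.012 -0.0116 [ 0.86  0.2  -0.47]
-0.014 -0.014 [-0.22 -0.82  0.19]
-0.016 -0.0161 [-0.44 -0.24  0.86]
-0.018 -0.0181 [-0.45  0.26 -0.02]
-0.02 -0.0201 [ 0.99 -0.16  0.03]
-0.022 -0.0221 [ 0.57  0.62 -0.16]
-0.024 -0.0241 [ 0.47  0.6  -0.35]
-0.026 -0.0261 [-0.39  0.13 -0.4 ]
-0.028 -0.0281 [ 0.19 -0.16 -0.31]
-0.03 -0.0301 [-0.41  0.42 -0.18]
-0.032 -0.0311 [-4.57  0.61 33.82]
15.9417
```

Touch at reported z = -0.031, so the fingers are about 30.5 mm short of the reported TCP. I'll carry the offset in the helper.

```bash
sed -i 's/p=lambda q,z:np.array(\[q\[0\],q\[1\],z\])/p=lambda q,z:np.array([q[0],q[1],z-.0305])  # real fingertips end 30.5 mm short of the reported TCP/' h.py
python3 - <<'E'
from h import *
x,y,a=CLIP["red"]; arm.move_l([x,y,.06])
carry((x,y),a,LIN["red"],.003,.0095,.05,.034)
cv2.imwrite("pics/s5.png",arm.snapshot("scene")[130:330,150:550,::-1].repeat(2,0).repeat(2,1))
E
```

```text
held width 0.02177233519590025 t 20.2167
force [-0.1 -0.8  0.1]
t 24.3417
```

View pics/s5.png

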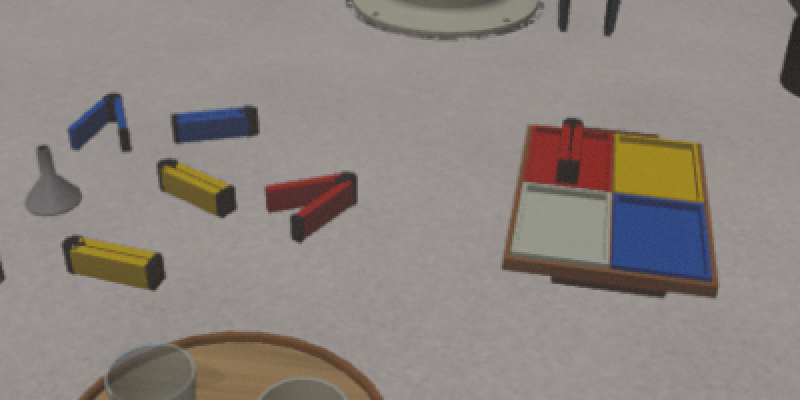

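Red clip is in the red compartment at about (570,150) of the crop. Open clips are unmoved. Next: blue, yellow, funnel.

Run:
```python
from h import *
for k in("blue","yellow"):
    x,y,a=CLIP[k]; carry((x,y),a,LIN[k],.003,.0095,.05,.034)
carry((.591,-.3577),AX,LIN["white"],.037,.0095,.05,.045,chk=(.01,.02))
arm.move_joints([64.601,28.281,77.091,0,74.628,-5.472]); print(arm.current_t())
for n in("top","scene"): cv2.imwrite(f"pics/{n}6.png",arm.snapshot(n)[:,:,::-1])
a=cv2.imread("pics/top6.png")[200:345,155:275]; b=cv2.imread("pics/scene6.png")[170:290,380:530]
cv2.imwrite("pics/f6.png",np.hstack([cv2.resize(a,(400,483)),cv2.resize(b,(400,483))]))
```

```text
held width 0.021954862939785817 t 30.2667
force [-0.3  0.7 -0. ]
t 35.1333
held width 0.02184881893870518 t 40.1833
force [-0.1  0.2 -0.4]
t 45.0917
held width 0.01412690749737134 t 50.325
force [-0.1  0.7 -0.3]
t 55.025
57.1167
```

View pics/f6.png

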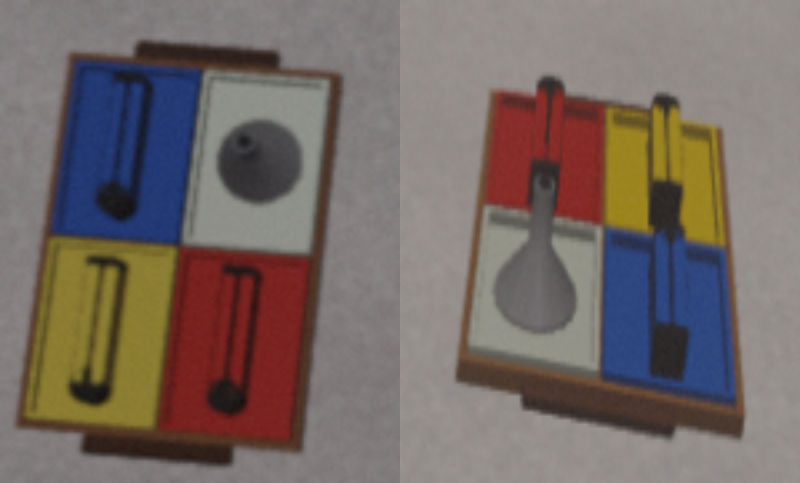

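View pics/top6.png

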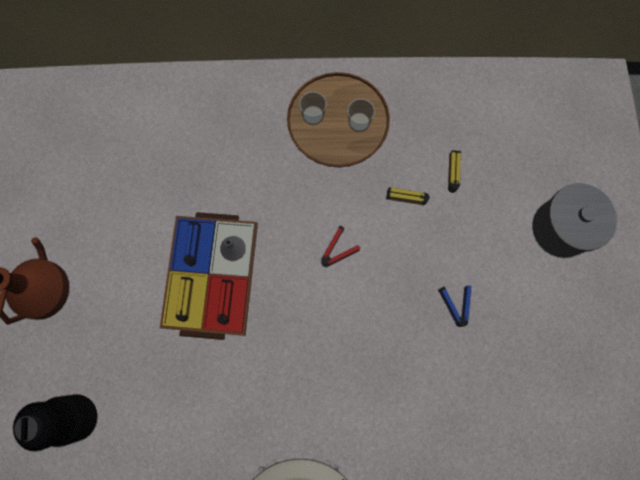

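All four sit inside their compartments, and the clips look centred with both ends inside the walls. The funnel's stem offset (15 px left, 19 px up) matches parallax for upright. I'll check the open clips numerically, then hand in.

Run:
```python
from h import *
c=arm.get_calibration("top"); D=[]
for f in("top0","top6"):
    M=masks(cv2.cvtColor(cv2.imread(f"pics/{f}.png"),cv2.COLOR_BGR2RGB))
    D.append([cast(np.argwhere(M[k][y0:y1,x0:x1])[:,::-1]+[x0,y0],.02,c).mean(0) for k,x0,x1,y0,y1 in(("red",315,365,220,270),("blue",432,478,280,330))])
d=np.array(D); print("open clip shift mm",(np.linalg.norm(d[1]-d[0],axis=1)*1000).round(2))
M=masks(cv2.cvtColor(cv2.imread("pics/top6.png"),cv2.COLOR_BGR2RGB)); m=M["dark"].copy(); m[:, :168]=0; m[:,250:]=0; m[:222]=0; m[325:]=0
for b in blobs(m,25):
    p=cast(b,.035,c).mean(0); k=min(LIN,key=lambda q:np.hypot(*(p-LIN[q]))); u=np.array([np.cos(np.radians(AX)),np.sin(np.radians(AX))])
    print(k,"dark blob along/across mm",((p-LIN[k])@u*1e3).round(1),((p-LIN[k])@[-u[1],u[0]]*1e3).round(1),len(b))
if (np.linalg.norm(d[1]-d[0],axis=1)<.005).all(): arm.sign_off(); print("signed off",arm.current_t())
```

```text
open clip shift mm [0.01 0.14]
blue dark blob along/across mm -39.4 -3.6 77
yellow dark blob along/across mm -41.6 -3.7 51
red dark blob along/across mm -37.8 -2.2 71
the job is handed in; nothing more can be done
the job is handed in; nothing more can be done
```

I packed the caddy and handed it in at about 57 s of the 112 s allowed. The red, blue and nearest yellow shut clips are in the compartments of their own colour, and the funnel stands mouth down in the white one.

**What went wrong on the way:** the first two grasps, both on the red clip, closed on nothing. The real fingertips end about 30.5 mm short of the reported TCP, contrary to the stated tool frame. The camera views suggested about 28 mm, and a guarded touch on the worktop (34 N) gave the final figure. After correcting for this, every grasp held, with widths of 21.8 to 22.0 mm on the clips and 14.1 mm on the funnel stem.

**Last checks:**
- **Open clips:** moved 0.01 mm (red) and 0.14 mm (blue), which is within measurement noise.
- **Shut clips:** all three hinge barrels measured 38 to 42 mm from the compartment centre along the length (37 mm would be perfectly centred) and within 4 mm across. Both ends are inside the walls.
- **Funnel:** looks upright in both views, and its stem offset in the top view matches the expected parallax.
- **Robot:** back at its start pose, clear of everything.

I did not measure the heights or tilt of the placed items directly; those I judged from the two camera views. Sign-off reports no verdict, so I can't confirm the result was accepted.

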